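# Latch the microscope case

### The job

Two grey carrying cases with open draw latches stand on the lab table, a larger and a smaller one. Latch the larger, taller case: swing its wire loop over and down behind the keeper hook on the lid, and only then press the lever back until it lies flat past centre and holds the loop tight. Leave the smaller case's lever as it stands.

Things in the scene. Friction and masses are not known exactly. Their poses are not given: they have to be found in the camera images.
- big_bar (a point): Middle of the cross bar of the larger case's wire loop (U of 6 mm steel, 50 mm wide, 87 mm long, hinged on the lever 20 mm from its pivot, swings past the lever's edges). Starts leaning 5 to 25 degrees back from upright on a stop, bar 20 mm or more above the lever's end. Swings freely: pushed past upright towards the keeper it falls, its bar landing 8 to 14 mm beyond the hook. y along the bar.
- big_lever_tip (a point): Middle of the rolled end (10 mm thick) of the larger case's lever, a plate 32 x 5 mm, end 73 mm from the pivot. Starts leaning 17 to 29 degrees from upright to the keeper; stays where put. Turns about 110 degrees away from the keeper to lie level, its end then 139 mm from the keeper point and 24 mm above it. With the loop hooked 1 to 4 N presses it; 25 degrees before level it snaps flat.
- big_keeper (a point): Seat of the hooked bar's middle, behind the larger case's keeper: a steel hook 30 mm wide, 12 high, leaning away from the lever, on the lid (4 mm ajar, sprung). 6 mm above the case's top (210 x 180, 105 high, fixed). x: level, from lever to keeper; z up. With the latch open the lever's pivot is 68 mm along -x and 26 mm above this point. Case top clear beside the latch.
- small_lever_tip (a point): The same point on the latch of the other, smaller and lower case (194 x 115 mm, 70 mm high), whose latch is alike and also open. Not to be worked.

How it is judged:
On the way:
1. the larger case's loop bar lies down behind the keeper hook while the lever is still up (x of big_bar in the frame of big_keeper between -0.005 and 0.025 m and z of big_bar in the frame of big_keeper below 0.007 m and z of big_lever_tip in the frame of big_keeper above 0.07 m), for 0.2 s.
At the end, for the whole second after the job is handed in: The larger case's loop bar sits in its keeper hook (within 8 mm of the keeper point) and the lever lies flat, past centre (its end less than 34 mm higher than the keeper point, about 8 degrees from level, on the side away from the keeper) (distance between big_bar and big_keeper below 0.008 m and z of big_lever_tip in the frame of big_keeper below 0.034 m and x of big_lever_tip in the frame of big_keeper below -0.125 m); the robot touches nothing.
It fails at once if the smaller case's lever is moved by more than 20 mm (distance of small_lever_tip from where it was at the start of the episode above 0.02 m).
It also fails if it takes over 32 s, if anything falls off the work surface, if the arm or the gripper's body presses on something with over 40 N, if the wrist force passes 120 N, or if a joint passes its speed limit or range.

### The arm

A 6-joint arm with a two-finger parallel gripper is mounted at the origin on the work surface. World frame = base frame: x ahead of the robot, y to its left, z up, the work surface at z = 0. Lengths are in m, angles in rad, forces in N, time in s.
With the tool pointing down it reaches from about 0.375 to 0.975 m from the base axis. Payload 3.8 kg.
Tool frame: the origin (TCP) lies midway between the tips of the shut fingers; the grasp point (between the pads) lies 19 mm behind it; z points along the fingers, y is the line along which they close (so a half turn about z gives the same grasp; the last joint's range is limited). The gripper opens to 88 mm and grips with 3 to 60 N. Pads are 18 mm wide; open, the fingers measure 123 mm over their backs; the gripper's body (75 mm by 187 mm) begins 45 mm behind the grasp point.
Start: joints at [1.129, 0.264, 1.604, -0, 1.274, -0.037], TCP at [0.266, 0.62, 0.239] pointing down, gripper open.
Joint ranges: [-2.63, 2.63], [-0.94, 2.18], [0.31, 2.57], [-1.31, 4.45], [0, 2.66], [-2.55, 2.55]. Speed limits (rad/s): [2.57, 2.57, 3.14, 3.14, 3.14, 3.14].

### API

Orientations are given as a rotation vector (axis times angle).
In Python, from cell import manip, inverse_kinematics, cams, order gives the robot as it stands. Calls block until the motion is done:
- manip.move_pose(position, orientation): joint-space move of the TCP to a pose.
- manip.move_linear(position, rate=0.15, rot=None): straight line of the TCP; rot=None keeps the orientation; rate is the mean speed in m/s.
- manip.set_joints(angles): joint-space move.
- manip.set_gripper(opening, force=None): finger opening in m; force is the grip in N (None keeps the last); returns when the fingers have stopped.
- manip.dwell(seconds).
- inverse_kinematics(position, orientation): joint angles nearest the present ones, or None.
- manip.state(): the state.
- cams.capture(name): name is "side" or "top" or "wrist"; returns a dict with "image" (400x640x3 uint8, blue, green, red), "z_map" (400x640 float32, m along the optical axis (not along the pixel's ray), 0 where there is no reading), "intrinsics" (3x3 intrinsics, pixels), "position" and "orientation" of the camera in the world; the wrist camera has in their place "T_tool_cam" (4x4, takes a point from camera to tool coordinates, whose origin is the TCP and whose axes are the flange's). Camera axes: x right, y down, z forward; pixel columns grow to the right and rows downward; lengths in m; the calibration is good to about 2 mm. A picture is of the moment at which its call begins: read the wrist's pose just before it.
A pose or a line that the arm cannot do raises manip.IKError and nothing moves.
- order.close_job(): hands the job in; it is judged then, once.
The state is a dict: "clock": time; "joint_pos": joint angles; "joint_velocities": joint speeds; "tau": joint torques, N m; "tool_pos": TCP position; "tcp_rot": TCP orientation; "contact_force": force on the tool from outside, world axes, zero at the start; "moment": the same for the moment, N m; "gripper_width": finger opening in m; "grasp_force": force on a finger pad.
Only numpy, scipy, OpenCV 4.12 (cv2) and the standard library are available. Lean on these libraries where they do the work, as an engineer would, in place of code of your own. Each camera call takes 0.05 s, during which the arm holds its last target. There are 200 camera calls.

## Working session

There is one attempt and no reset: what is moved stays moved. The work goes in short steps, each a Python script; the robot and the scene stay as the last script left them, time stands still between calls to the robot, and variables do not carry over. Pictures are saved under pics/ and viewed, at most 10 in all, crops included, and the job is handed in when it is done.

```bash
ls; mkdir -p pics
python3 - <<'E'
from cell import manip,cams
import cv2,numpy as np,pickle
d={}
for n in("side","top"):
    c=cams.capture(n);d[n]=c;cv2.imwrite(f"pics/{n}0.png",c["image"]);print(n,c["position"],c["orientation"],c["intrinsics"].tolist() if hasattr(c["intrinsics"],'tolist') else c["intrinsics"])
pickle.dump(d,open("c0.pkl","wb"))
print(manip.state())
E
```

```text
pics
side [ 0.12901495 -0.66845823  0.66800065] [-2.03380587  0.59493154 -0.36869559] [[477.95447028152637, 0.0, 314.33831810011077], [0.0, 477.95447028152637, 195.32651530314808], [0.0, 0.0, 1.0]]
top [ 0.52661716 -0.00592691  1.07631288] [-2.16866887  2.1811881  -0.04716793] [[456.6048435820948, 0.0, 324.0762530807535], [0.0, 456.6048435820948, 201.21690285427192], [0.0, 0.0, 1.0]]
{'clock': 0.1, 'joint_pos': array([ 1.12911438e+00,  2.64661560e-01,  1.60527554e+00,  2.03547241e-05,
        1.27369280e+00, -3.69277850e-02]), 'joint_velocities': array([ 6.06178020e-05, -1.11660116e-03, -1.06420713e-03,  2.59068629e-04,
        2.53494680e-04,  4.54371561e-04]), 'tau': array([ 1.09851212e-04, -5.03617108e+01, -3.58071113e+01,  7.30729150e-02,
        2.32258765e-02, -7.85285624e-05]), 'tool_pos': array([0.26554055, 0.61985665, 0.23750288]), 'tcp_rot': array([-0.63136334, -3.0769827 ,  0.00310118]), 'contact_force': array([0.15469192, 0.19374747, 0.18238357]), 'moment': array([-0.01996452, -0.03623763,  0.04049104]), 'grasp_force': 0.0, 'gripper_width': 0.0882480277337308}
```

View pics/side0.png

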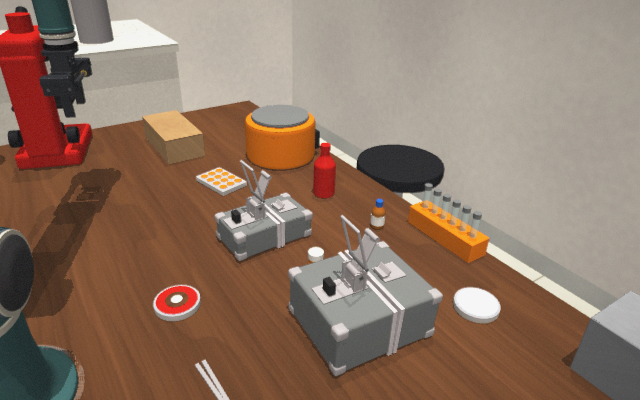

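View pics/top0.png

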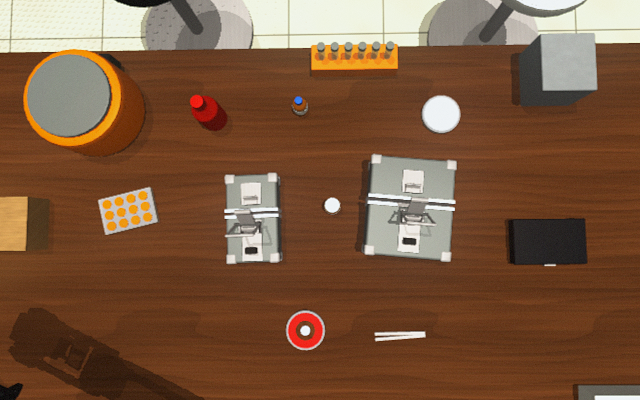

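The side view shows the big case at about (365,300) with its latch at (365,255). In the top view its latch is at (412,210), with the keeper plate away from the robot (412,182). The small case is at (252,215).

```bash
cat > h.py <<'E'
import numpy as np,cv2,pickle
from scipy.spatial.transform import Rotation as R
def pt(c,u,v,z=None,Z=None):
    K=c["intrinsics"];r=np.array([(u-K[0,2])/K[0,0],(v-K[1,2])/K[1,1],1.])
    M=R.from_rotvec(c["orientation"]).as_matrix();p=np.array(c["position"])
    if Z is not None: return p+M@r*(Z-p[2])/(M@r)[2]
    return p+M@r*(c["z_map"][int(v),int(u)] if z is None else z)
def proj(c,P):
    M=R.from_rotvec(c["orientation"]).as_matrix();q=(np.atleast_2d(P)-c["position"])@M
    return (q/q[:,2:])@np.array(c["intrinsics"]).T[:,:2]
E
python3 - <<'E'
from h import *
d=pickle.load(open("c0.pkl","rb"))
a=cv2.resize(d["top"]["image"][150:265,355:465],None,fx=5,fy=5,interpolation=cv2.INTER_CUBIC)
cv2.imwrite("pics/topc.png",a)
a=cv2.resize(d["side"]["image"][205:315,290:440],None,fx=5,fy=5,interpolation=cv2.INTER_CUBIC)
cv2.imwrite("pics/sidec.png",a)
for u,v in [(376,159),(452,166),(367,252),(447,257),(380,230),(440,180)]:print(u,v,pt(d["top"],u,v).round(4))
E
```

```text
376 159 [ 0.6825 -0.0938  0.1056]
452 166 [ 0.6661 -0.255   0.105 ]
367 252 [ 0.4848 -0.0722  0.1072]
447 257 [ 0.4737 -0.2393  0.1079]
380 230 [ 0.5309 -0.1003  0.1059]
440 180 [ 0.6366 -0.2294  0.1029]
```

View pics/topc.png

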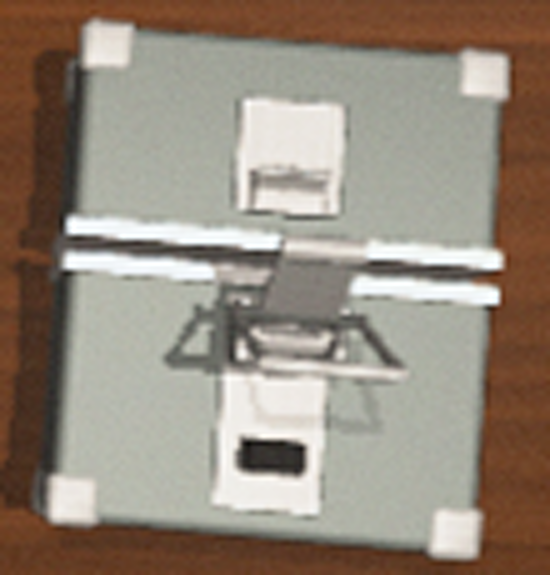

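View pics/sidec.png

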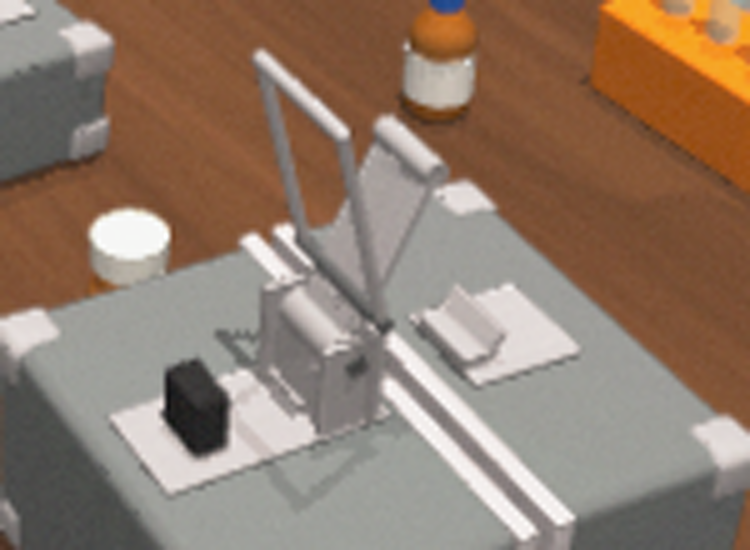

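```bash
cat >> h.py <<'E'
def model(p):
    kx,ky,kz,yaw,al,be=p   # al: lever lean to keeper(+x), be: loop lean back
    Rm=R.from_euler('z',yaw).as_matrix(); k=np.array([kx,ky,kz]); W=lambda x,y,z:k+Rm@[x,y,z]
    px,pz=-.068,.026
    hx,hz=px+.02*np.sin(al),pz+.02*np.cos(al)
    bx,bz=hx-.087*np.sin(be),hz+.087*np.cos(be)
    tx,tz=px+.073*np.sin(al),pz+.073*np.cos(al)
    return dict(barR=W(bx,-.025,bz),barL=W(bx,.025,bz),tipR=W(tx,-.016,tz),tipL=W(tx,.016,tz),bar=W(bx,0,bz),tip=W(tx,0,tz),piv=W(px,0,pz),key=k,hin=W(hx,0,hz))
E
python3 - <<'E'
from h import *
from scipy.optimize import least_squares
d=pickle.load(open("c0.pkl","rb"));T,S=d["top"],d["side"]
t=lambda u,v:np.array([355+u/5-.4,150+v/5-.4]); s=lambda u,v:np.array([290+u/5-.4,205+v/5-.4])
obs=[(S,"barR",s(344,133)),(S,"barL",s(262,57)),(S,"tipR",s(437,171)),(S,"tipL",s(388,124)),(T,"barR",t(402,372)),(T,"tipR",t(365,248)),(T,"tipL",t(285,241))]
f=lambda p:np.concatenate([(proj(c,model(p)[n])[0]-q) for c,n,q in obs]+[[(p[2]-.113)/.002*.5,(p[3]+.095)/.03]])
r=least_squares(f,[.63,-.17,.113,-.095,.4,.26],loss="soft_l1");p=r.x
print(p.round(4),np.degrees(p[3:]).round(1));print(r.fun.round(1))
m=model(p)
for k,v in m.items():print(k,v.round(4))
print("key px crop side",(proj(S,m["key"])[0]-[290,205])*5,"top",(proj(T,m["key"])[0]-[355,150])*5)
print("barL top crop",(proj(T,m["barL"])[0]-[355,150])*5)
print("hook depth side",pt(S,290+480/5,205+320/5).round(4),"top",pt(T,355+290/5,150+175/5).round(4),"tip",pt(S,290+412/5,205+148/5).round(4))
np.save("p.npy",p)
E
```

```text
[ 0.6246 -0.1692  0.1113 -0.0875  0.4571  0.2842] [-5.  26.2 16.3]
[ 0.3 -0.1  0.4 -0.1  1.3  0.   0.5 -0.2 -0.3  0.9 -0.1  0.6 -0.9  0.6
 -0.4  0.2]
barR [ 0.5391 -0.1868  0.2387]
barL [ 0.5435 -0.137   0.2387]
tipR [ 0.5875 -0.182   0.2028]
tipL [ 0.5903 -0.1501  0.2028]
bar [ 0.5413 -0.1619  0.2387]
tip [ 0.5889 -0.1661  0.2028]
piv [ 0.5568 -0.1632  0.1373]
key [ 0.6246 -0.1692  0.1113]
hin [ 0.5656 -0.164   0.1552]
key px crop side [475.06876511 325.15539621] top [286.77681838 177.15343984]
barL top crop [260.84964352 363.12476403]
hook depth side [ 0.6218 -0.1742  0.1183] top [ 0.6245 -0.1689  0.1208] tip [ 0.5847 -0.1697  0.2051]
```

The model fits to within about 1 px. The keeper is at (0.625,-0.169,0.111), yaw −5°, lever at 26° and loop at 16° back. Now I'll push the loop over with closed fingers.

```bash
cat >> h.py <<'E'
p=np.load("p.npy");M=model(p);RZ=R.from_euler('z',p[3]).as_matrix()
def K(x,y,z): return M["key"]+RZ@np.array([x,y,z])
ph=np.pi/4+p[3]/2; ROT=np.pi*np.array([np.cos(ph),np.sin(ph),0])
E
python3 - <<'E'
from h import *
from cell import manip,cams
print(proj.__name__,(R.from_rotvec(ROT).as_matrix()).round(2).tolist())
s=manip.state();q=s["tool_pos"].copy();q[2]=.36
manip.move_linear(q,rate=.25)
manip.set_gripper(0.0)
b=(M["bar"]-M["key"])@RZ   # keeper frame
manip.move_pose(K(b[0]-.05,0,.24),ROT)
manip.move_linear(K(b[0]-.05,0,.222-p[2]),rate=.15)
manip.move_linear(K(b[0]+.036,0,.222-p[2]),rate=.08)
manip.dwell(.3)
s=manip.state();print(s["clock"],s["tool_pos"],s["contact_force"])
c=cams.capture("side");pickle.dump(c,open("c1.pkl","wb"))
cv2.imwrite("pics/side1.png",cv2.resize(c["image"][180:320,280:440],None,fx=4,fy=4))
E
```

```text
proj [[0.09, 1.0, 0.0], [1.0, -0.09, -0.0], [-0.0, 0.0, -1.0]]
7.4167 [ 0.57698211 -0.16503742  0.2221433 ] [-0.95946109 -0.56063169  0.6955732 ]
```

View pics/side1.png

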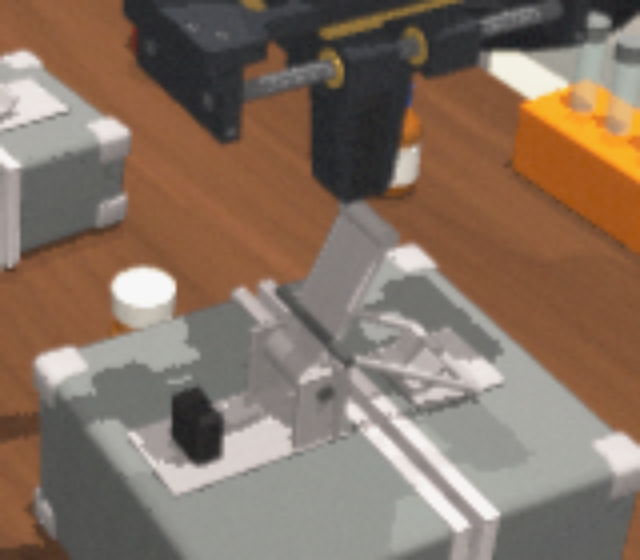

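The side view shows the loop swung over, with its bar lying past the hook at crop (452,360), full-image (393,270). The keeper projects to (385,270), so the bar is about 10 mm beyond it. The lever is still up. Next I'll press the lever back along its arc.

Run:
```python
from h import *
from cell import manip,cams
manip.move_linear(K(.006,0,.112),rate=.15)
manip.move_linear(K(.006,0,.08),rate=.1)
w=.0175
def tcp(th,r=.060,n=.004):
    return K(-.068-r*np.sin(th)+n*np.cos(th)+w,0,.026+r*np.cos(th)+n*np.sin(th))
for d in list(range(-24,66,10))+[66,72,78,84]:
    manip.move_linear(tcp(np.radians(d)),rate=.08)
    s=manip.state();print(d,round(s["clock"],2),((s["tool_pos"]-M["key"])@RZ).round(4),s["contact_force"].round(1))
    if np.linalg.norm(s["contact_force"])>40: break
c=cams.capture("side")
cv2.imwrite("pics/side2.png",cv2.resize(c["image"][180:320,280:440],None,fx=4,fy=4))
```

```text
-24 8.95 [-0.0224 -0.0001  0.0798] [-0.2 -0.8  1. ]
-14 9.23 [-0.0322 -0.0001  0.0836] [ 1.1 -0.4 -0. ]
-4 9.52 [-0.0428 -0.      0.0857] [0.  1.3 0.6]
6 9.8 [-0.0534  0.      0.0861] [-0.2  0.1  0.3]
16 10.08 [-0.0637  0.      0.0846] [-0.2 -0.8  0. ]
26 10.37 [-0.0733 -0.      0.0817] [ 1.9 -0.9 -0.1]
36 10.65 [-0.0828 -0.      0.0768] [ 2.  -0.1  0.8]
46 10.93 [-0.0915  0.      0.0701] [-0.3 -0.8  1. ]
56 11.22 [-0.0989  0.0002  0.062 ] [ 0.6 -0.9  0.3]
66 11.5 [-0.1047  0.0002  0.053 ] [1.3 0.8 0.2]
72 11.75 [-1.069e-01  1.000e-04  4.770e-02] [-0.3 -0.5  0.1]
78 12.0 [-1.089e-01  1.000e-04  4.180e-02] [-0.4 -1.3  0.9]
84 12.25 [-1.103e-01  1.000e-04  3.560e-02] [-1.3  0.3  0.1]
```

View pics/side2.png

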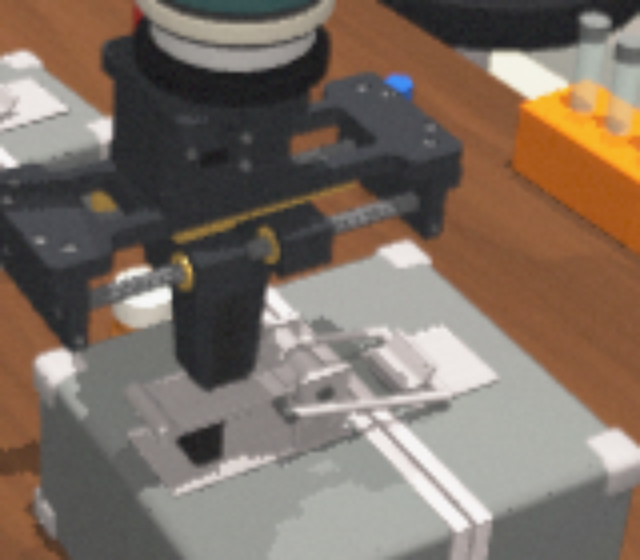

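The lever lies almost flat at crop (180,400), and the loop legs run to the hook at (410,365). A firm press follows, then I'll retreat and check.

Run:
```python
from h import *
from cell import manip,cams
for z in (.033,.031,.029,.027,.025):
    manip.move_linear(K(-.114,0,z),rate=.03)
    s=manip.state();print(z,round(s["clock"],2),s["contact_force"].round(1))
    if s["contact_force"][2]>10: break
manip.move_linear(K(-.114,0,.13),rate=.12)
manip.move_linear(K(-.26,0,.22),rate=.2)
manip.dwell(.2)
c=cams.capture("side");print(manip.state()["clock"])
d=np.array([[-.139,0,.029]])
for n,q in dict(tip=K(-.139,0,.024),key=M["key"]).items(): 
    u=proj(c,q)[0];print(n,(u-[280,180])*4,((pt(c,*u)-M["key"])@RZ).round(4))
cv2.imwrite("pics/side3.png",cv2.resize(c["image"][180:320,280:440],None,fx=4,fy=4))
```

```text
0.033 12.62 [-0.1 -0.3 -0.3]
0.031 12.88 [-0.2 -0.8 -0.7]
0.029 13.12 [-0.4  0.7 -0.1]
0.027 13.38 [-0.  -0.1  0.1]
0.025 13.62 [-2.7  1.9  8.2]
15.9083
tip [155.65800637 410.37355634] [-0.1421 -0.0054  0.0293]
key [420.05501209 360.12431697] [-0.0075 -0.009   0.0093]
```

View pics/side3.png

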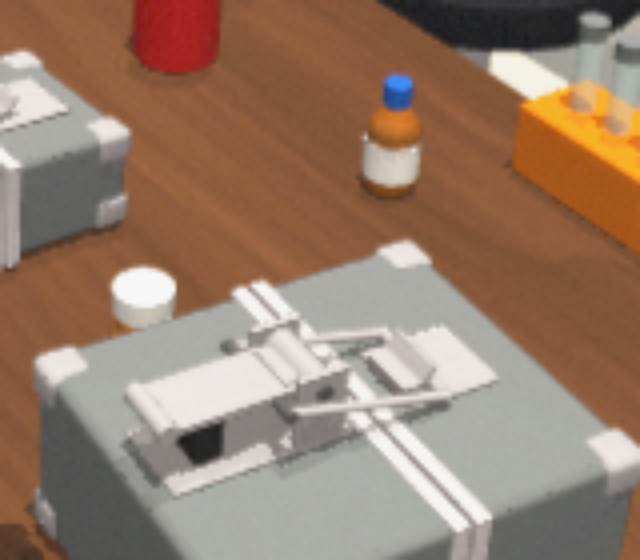

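The lever is flat: the depth reading on its end is x −0.142, z 0.029 at the top surface. The loop's near leg ends behind the hook at (450,398), and the lid seam is closed. The arm is clear.

```bash
python3 -c "
from cell import order
print(order.close_job())"
```

```text
the job is handed in; nothing more can be done
None
```

The larger case is latched: its loop went over the keeper hook first, then the lever was pressed flat. The smaller case was not touched, and the job was handed in at about 16 s of the 32 s allowed (no verdict was returned).

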